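# Index the work turntable and start its lock bolt

## Task

Turn the small turntable by its hub knob until its pointer lines up with the index clip on the scale, and leave it there. Then start the lock bolt beside it: turn it backward (anticlockwise from above) until you feel it drop into its thread, then forward (clockwise) about one full turn from there, and finish still gripping the bolt head, holding it still in that started position, with the things lying around left where they are.

Things in the scene. Friction and masses are not known exactly. Their poses are not given: they have to be found in the camera images.
- stand: Indexing stand of a sculptor's bench: heavy grey base plate 190 x 330 x 18 mm, fixed to the bench (does not move). Origin: centre of its underside, on the bench; z up; its x axis runs across the short side, away from the robot. On it, at y = -70 mm, the turntable; at y = +105 mm, the threaded boss with the lock bolt.
- hub_top (a point): Centre of the top of the turntable's hub knob, on the turning axis, 79 mm above the bench. The hub is a round fluted dark steel knob 40 mm in diameter and 34 mm tall, standing on the flat steel turntable disc (140 mm in diameter, its top 45 mm above the bench). Grip the hub across its diameter in any direction.
- table_turn (a joint): Angle of hub and turntable together, rad; grows clockwise seen from above. Friction about 0.05 N m; it stays where it is left.
- pointer_tip (a point): Outer end of the brass pointer strip on the turntable's top, 70 mm from the turning axis; turns with the hub.
- index_tip (a point): Inner tip of the brass index clip (a block 14 x 12 x 20 mm set somewhere along the scale of dark ticks around the turntable, on the robot's side), 72 mm from the turning axis. The clip is the target mark: pointer tip and index tip are to lie on one radius. The clip is clamped: do not move it. It always lies clockwise from the pointer at the start, by less than a quarter turn.
- boss_mouth (a point): Centre of the open top of the threaded boss (dark steel tube, 46 mm outside diameter, top 58 mm above the bench), on the bolt's axis. At the start the bolt's thread rests on the flat mouth of the boss's thread, not engaged: the bolt turns but does not sink, and turned clockwise it soon binds. Right-hand thread, lead 8 mm per turn.
- lock_bolt: Lock bolt: an upright knurled round steel head 34 mm in diameter and 30 mm tall, a dark slot across its top, on a 17 mm shank that stands in the boss. Origin: on the bolt's axis at the underside of the head, 88 mm above the bench at the start; z up. It cannot tilt or leave its axis. A spring and its weight press it down with about 8 N whenever it is not held.
- bolt_turn (a joint): Angle of the bolt, rad; grows clockwise from above (forward, screwing in). Friction about 0.04 N m. Turned anticlockwise by 0.6 to 2.2 rad from the start (unmarked, differs every time) it meets the thread's beginning and drops; a gripper may carry it past, then its 8 N come onto the gripper at once and it drops when let go. It can go back at most 1.9 rad beyond the drop.
- bolt_drop (a joint): How far the bolt has sunk from its starting height, m: 0 to 0.001 while it rides on the boss's mouth, about 0.0065 when just dropped into the thread (less, down to 0.004, if turned back past the drop), about 0.0145 when started by one turn. Once dropped it follows the thread, 8 mm down per clockwise turn.
- spacer: Bystander: loose round steel bush, 32 mm in diameter, 12 mm tall, lying on the stand's base plate. Origin: centre of its underside.
- bowl: Bystander: white ceramic bowl, 90 mm across, 40 mm tall, behind the stand. Origin: centre of its underside.
- tin: Bystander: closed metal tin, 60 mm in diameter, 60 mm tall, behind the stand. Origin: centre of its underside.
- mallet: Bystander: wooden mallet 250 mm long, head 50 x 90 x 50 mm, lying to the left or right. Origin: on the bench, 100 mm from the head's centre towards the handle.
- scraper: Bystander: steel scraper 200 mm long with dark wooden handle, lying to the left or right. Origin: under it, on the bench, 80 mm from the blade's centre.
- plaster_block: Bystander: white plaster block 90 x 60 x 45 mm. Origin: centre of its underside.

How it is judged:
By the outcome, as a careful person would: the job done as asked, in the order asked, and still so for the second after the job is handed in, while the arm keeps its last pose, push and grip.
It also fails if it takes over 72 s, if anything falls off the work surface, if the arm or the gripper's body presses on something with over 40 N, if the wrist force passes 120 N, or if a joint passes its speed limit or range.

## Robot

A 6-joint arm with a two-finger parallel gripper is mounted at the origin on the work surface. World frame = base frame: x ahead of the robot, y to its left, z up, the work surface at z = 0. Lengths are in m, angles in rad, forces in N, time in s.
With the tool pointing down it reaches from about 0.275 to 0.85 m from the base axis. Payload 19 kg.
Tool frame: the origin (TCP) lies at the centre of the arm's flange, where the gripper is bolted on; the fingertips stand 173 mm ahead of it and the grasp point (between the pads) lies 155 mm ahead of it (r.tip_reach is the distance from the TCP to the fingertips, in m); y points along the fingers, z is the direction in which the jaws open and shut, and the axes are right-handed (so a half turn about y gives the same grasp; the last joint's range is limited). The gripper opens to 85 mm and grips with 20 to 120 N. Pads are 22 mm wide; open, the fingers measure 114 mm over their backs; the gripper's body (76 mm by 85 mm) begins 54 mm behind the grasp point. The pads swing forward as they close: fully open they stand 13 mm farther back than shut.
Start: joints at [-1.419, 0.15, 1.437, -0, 1.554, -0.134], TCP at [0.162, -0.552, 0.405] pointing down, gripper open.
Joint ranges: [-2.8, 2.8], [-0.68, 2.1], [0.12, 2.68], [-1.39, 4.53], [0.16, 2.79], [-2.81, 2.81]. Speed limits (rad/s): [1.89, 1.89, 2.22, 3.01, 3.01, 3.01].

## Interface

Orientations are given as a unit quaternion [w, x, y, z].
In Python, from bench import telemetry, eyes, r gives the robot as it stands.
- The arm moves only by the tool move_arm, never from a script. Its argument "targets" is a list of rows, each a list of 5 numbers: the shift along the tool's x, y, z in m, then the turn about the tool's y in degrees, then the finger opening in m, from 0 to 0.0854. A call has 1 to 8 rows; each row is the pose to reach, as a shift and turn from the pose commanded when the call began, along the tool's axes at that moment; what a row does not reach only later rows make up. A row lasts 1/10 s, in which the tool goes at most 50 mm and 8.59 degrees, less where a joint would pass 70% of its speed; a pose out of reach is approached as far as the arm can. A call with a gripper value outside its range is refused whole. The fingers move at their own pace and stop on an object; "grip_force" is the grip in N (left out, the last holds). Time passes only in rows, so rows that repeat a pose let the fingers close. It gives the time, the measured TCP pose, the force and the opening at its end, in the units of the state.
- telemetry.observe(): the state, without advancing time (a new reading comes with each control period).
- eyes.grab_frame(name): name is "scene" or "top" or "wrist"; returns a dict with "frame" (420x560x3 uint8, blue, green, red), "depth" (420x560 float32, m along the optical axis (not along the pixel's ray), 0 where there is no reading), "fx", "fy", "cx", "cy" (pixels), "rvec" (rotation vector, rad) and "tvec" (3), from world to camera coordinates, as OpenCV has them; the wrist camera has in their place "T_tool_cam" (4x4, takes a point from camera to tool coordinates, whose origin is the TCP and whose axes are the tool frame's). Camera axes: x right, y down, z forward; pixel columns grow to the right and rows downward; lengths in m; the calibration is good to about 2 mm. A picture is of the moment at which its call begins: read the wrist's pose just before it.
- r.sign_off(): hands the job in, once; it reports no verdict.
The state is a dict: "time_s": time; "joint_pos": joint angles; "joint_velocities": joint speeds; "joint_efforts": joint torques, N m; "position": TCP position; "ee_rot": TCP orientation; "contact_force": force on the tool from outside, world axes, zero at the start; "wrist_torque": the same for the moment, N m; "finger_gap": opening from 0.0 (shut) to 1.0 (fully open).
Only numpy, scipy, OpenCV 4.12 (cv2) and the standard library are available. Lean on these libraries where they do the work, as an engineer would, in place of code of your own. Each camera call takes 0.05 s, during which the arm holds its last target.

## Working session

There is one attempt and no reset: what is moved stays moved. The work goes in short steps, Python scripts to look and compute and a tool call to move; the robot and the scene stay as the last step left them, time stands still between calls to the robot, and variables do not carry over. Pictures are saved under pics/ and viewed, and the job is handed in when it is done.

Besides the shell and the picture viewer there is one more tool, called after ">>>" as name([rows], argument=value, ...), one row to a line, values as JSON. move_arm: Moves the arm, as the interface text tells. Its arguments: {"type":"object","properties":{"targets":{"type":"array"},"grip_force":{"type":"number"}},"required":["targets"]}

```bash
ls; mkdir -p pics; python3 - <<'E'
from bench import telemetry, eyes, r
import cv2, numpy as np, pickle
print(telemetry.observe()); print(r.tip_reach)
for n in ["scene","top","wrist"]:
    f=eyes.grab_frame(n); cv2.imwrite(f"pics/{n}0.png",f["frame"]); pickle.dump(f,open(f"pics/{n}0.pkl","wb"))
    print({k:v for k,v in f.items() if k not in("frame","depth")})
E
```

```text
pics
{'time_s': 0.0, 'joint_pos': array([-1.41899924e+00,  1.51012438e-01,  1.43801003e+00, -6.39964751e-06,
        1.55382500e+00, -1.33998762e-01]), 'joint_velocities': array([ 0.00048957, -0.00086068,  0.00127561, -0.00012564,  0.00223418,
       -0.00014751]), 'joint_efforts': array([-2.57362026e-04, -7.13058615e+01, -5.70867991e+01, -1.71716110e-04,
        8.96674697e-03, -5.31697523e-06]), 'position': array([ 0.16208078, -0.55165207,  0.40407073]), 'ee_rot': array([ 0.10069437, -0.10070679,  0.70034303, -0.69945581]), 'contact_force': array([-0.18379418,  1.1302405 ,  0.40748889]), 'wrist_torque': array([ 0.00156772,  0.01266766, -0.00215095]), 'finger_gap': 1.0010699291213734}
0.1734
{'fx': 469.8798107399221, 'fy': 469.8798107399221, 'cx': 274.8587250060378, 'cy': 218.32574960975427, 'rvec': array([ 1.24095229,  2.44253363, -0.79902862]), 'tvec': array([ 0.36955981, -0.34837787,  1.58467787])}
{'fx': 463.5537675263156, 'fy': 463.5537675263156, 'cx': 281.7829316457464, 'cy': 212.401202497128, 'rvec': array([ 2.05538721, -2.16387173,  0.22510472]), 'tvec': array([0.00923809, 0.60957175, 1.4739346 ])}
{'fx': 336.80733671677484, 'fy': 336.80733671677484, 'cx': 274.6778365120327, 'cy': 207.35603524035577, 'T_tool_cam': array([[-1.71059250e-03,  9.47130261e-01,  3.20844732e-01,
        -8.30366685e-02],
       [ 4.39669292e-05, -3.20845130e-01,  9.47131670e-01,
         3.02690244e-02],
       [ 9.99998536e-01,  1.63426288e-03,  5.07192863e-04,
         7.36864121e-04],
       [ 0.00000000e+00,  0.00000000e+00,  0.00000000e+00,
         1.00000000e+00]])}
```

View pics/top0.png

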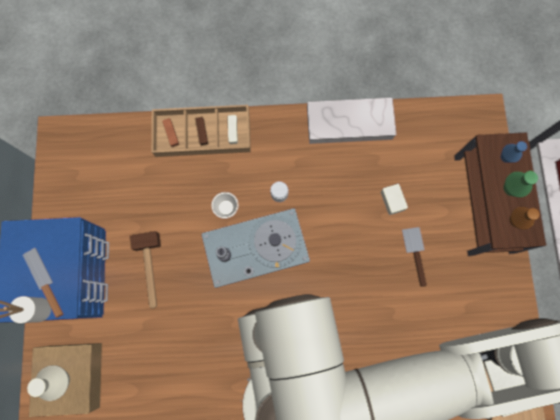

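View pics/scene0.png

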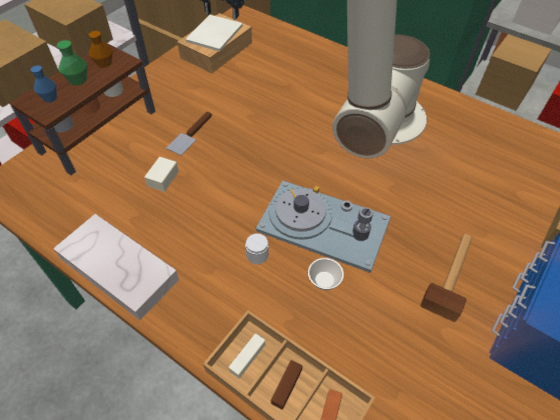

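The top view shows the hub near (275,240), the bolt near (224,255) and the spacer near (248,271). The clip is near (277,264). I'll zoom in and measure.

```bash
cat > h.py <<'E'
import cv2, numpy as np, pickle
from scipy.spatial.transform import Rotation as R
def cam(f,T=None):
    if "rvec" in f:
        Rm=cv2.Rodrigues(f["rvec"])[0]; return Rm.T, -Rm.T@f["tvec"]
    M=T@f["T_tool_cam"]; return M[:3,:3],M[:3,3]
def Ttool(s):
    T=np.eye(4);q=s["ee_rot"];T[:3,:3]=R.from_quat([q[1],q[2],q[3],q[0]]).as_matrix();T[:3,3]=s["position"];return T
def px_z(f,u,v,z,T=None):
    Rm,c=cam(f,T); d=Rm@np.array([(u-f["cx"])/f["fx"],(v-f["cy"])/f["fy"],1]); return c+d*(z-c[2])/d[2]
def cloud(f,T=None):
    Rm,c=cam(f,T); h,w=f["depth"].shape; v,u=np.mgrid[:h,:w]; d=f["depth"]
    P=np.stack([(u-f["cx"])/f["fx"]*d,(v-f["cy"])/f["fy"]*d,d],-1)
    return P@Rm.T+c
def proj(f,p,T=None):
    Rm,c=cam(f,T); q=Rm.T@(np.array(p)-c); return f["fx"]*q[0]/q[2]+f["cx"], f["fy"]*q[1]/q[2]+f["cy"]
E
python3 - <<'E'
from h import *
t=pickle.load(open("pics/top0.pkl","rb")); s=pickle.load(open("pics/scene0.pkl","rb"))
print("hub",px_z(t,275,240,.079),"bolt",px_z(t,224,254,.118))
print("hub s",px_z(s,301,201,.079),"bolt s",px_z(s,366,213,.118))
a=t["frame"][195:295,190:320]; cv2.imwrite("pics/a.png",cv2.resize(a,None,fx=6,fy=6,interpolation=cv2.INTER_CUBIC))
a=s["frame"][175:275,250:400]; cv2.imwrite("pics/b.png",cv2.resize(a,None,fx=5,fy=5,interpolation=cv2.INTER_CUBIC))
E
```

```text
hub [0.5157966  0.00465219 0.079     ] bolt [0.47367926 0.16642168 0.118     ]
hub s [0.52715491 0.01307472 0.079     ] bolt s [0.48864395 0.18364388 0.118     ]
```

View pics/a.png

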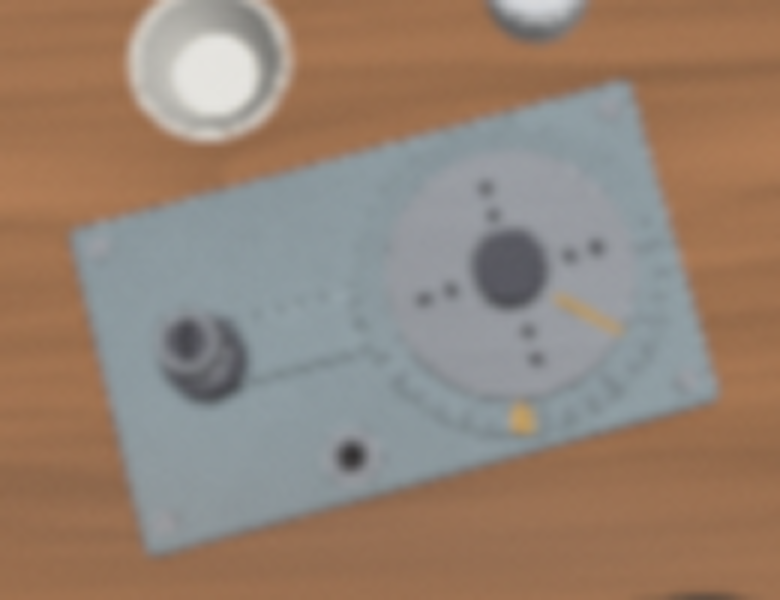

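View pics/b.png

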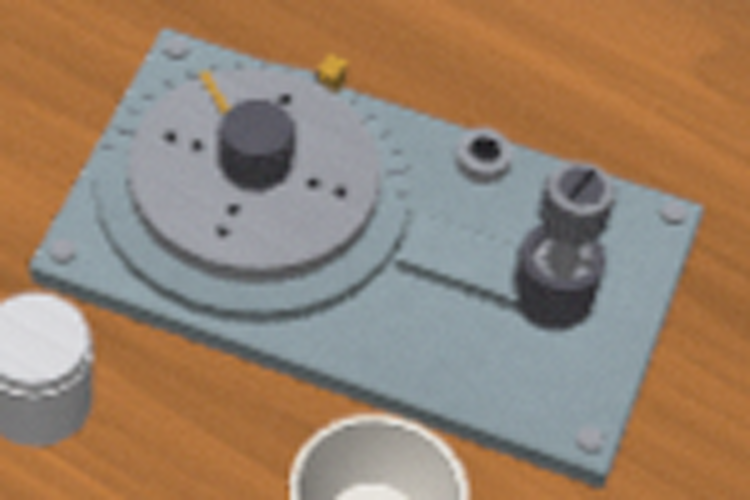

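View pics/wrist0.png

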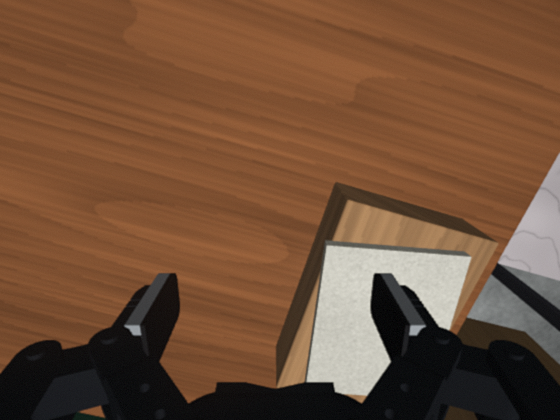

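```bash
python3 - <<'E'
from h import *
t=pickle.load(open("pics/top0.pkl","rb")); s=pickle.load(open("pics/scene0.pkl","rb"))
A=lambda x,y:(190+x/6-.4,195+y/6-.4); B=lambda x,y:(250+x/5-.4,175+y/5-.4)
print("top: hub",px_z(t,*A(509,266),.079),"bolt",px_z(t,*A(187,338),.118),"ptr",px_z(t,*A(622,329),.046),"clip",px_z(t,*A(521,403),.03), "spacer",px_z(t,*A(351,455),.03))
print("scene: hub",px_z(s,*B(257,125),.079),"bolt",px_z(s,*B(581,184),.118),"clip",px_z(s,*B(330,80),.03))
for f,lo in((t,(190,320,195,295)),(s,(250,400,175,275))):
    P=cloud(f)[lo[2]:lo[3],lo[0]:lo[1]].reshape(-1,3)
    for z0,z1,c in((.072,.09,(.52,.01)),(.108,.13,(.48,.175)),(.012,.024,None)):
        m=(P[:,2]>z0)&(P[:,2]<z1)
        if c: m&=np.linalg.norm(P[:,:2]-c,axis=1)<.06
        print(z0,m.sum(),P[m].mean(0),(P[m].min(0)+P[m].max(0))/2)
E
```

```text
top: hub [0.51938634 0.00632296 0.079     ] bolt [0.48388884 0.17635014 0.118     ] ptr [ 0.48632852 -0.05373643  0.046     ] clip [0.450197   0.00394629 0.03      ] spacer [0.42638035 0.09894494 0.03      ]
scene: hub [0.52316966 0.01037031 0.079     ] bolt [0.48448257 0.18071042 0.118     ] clip [0.4371777  0.00553589 0.03      ]
0.072 110 [0.52030975 0.00655954 0.07779254] [0.51948917 0.00774981 0.07877064]
0.108 95 [0.48216645 0.17672057 0.11571514] [0.48305918 0.17658379 0.11648264]
0.012 2752 [0.5021948  0.11418722 0.01725681] [0.53253351 0.07482556 0.01800117]
0.072 144 [0.52607317 0.01105708 0.07739115] [0.52493669 0.01019466 0.07755391]
0.108 131 [0.48901633 0.18205394 0.11584   ] [0.48695816 0.18095107 0.11569105]
0.012 3517 [0.52704258 0.12655966 0.01704525] [0.5532437  0.07928763 0.01800093]
```

```bash
python3 - <<'E'
from h import *
from bench import telemetry
s=telemetry.observe();T=Ttool(s);print(T.round(4))
for n,g in(("hubhover",(.49,.04,.36)),("hub",(.521,.008,.36)),):
    print(n,T[:3,:3].T@(np.array(g)-T[:3,3]))
E
```

```text
[[-9.594e-01 -2.000e-04  2.819e-01  1.621e-01]
 [-2.819e-01  9.000e-04 -9.594e-01 -5.517e-01]
 [-1.000e-04 -1.000e+00 -9.000e-04  4.042e-01]
 [ 0.000e+00  0.000e+00  0.000e+00  1.000e+00]]
hubhover [-0.48142022  0.04472097 -0.47515169]
hub [-0.50214016  0.04468748 -0.43570954]
```

>>> move_arm([
  [-0.035, 0.003, -0.03, 0, 0.085],
  [-0.07, 0.006, -0.06, 0, 0.085],
  [-0.105, 0.008, -0.09, 0, 0.085],
  [-0.14, 0.01, -0.12, 0, 0.085],
  [-0.175, 0.013, -0.15, 0, 0.085],
  [-0.21, 0.016, -0.18, 0, 0.085],
  [-0.24, 0.018, -0.21, 0, 0.085],
  [-0.26, 0.02, -0.24, 0, 0.085],
])

```text
time_s: 0.95
position: [0.3447, -0.2462, 0.3845]
ee_rot: [0.101, -0.101, 0.7, -0.7]
contact_force: [0.1, 0.1, 0.6]
finger_gap: 0.992
```

>>> move_arm([
  [-0.03, 0.003, -0.03, 0, 0.085],
  [-0.065, 0.006, -0.06, 0, 0.085],
  [-0.1, 0.008, -0.09, 0, 0.085],
  [-0.13, 0.01, -0.12, 0, 0.085],
  [-0.165, 0.013, -0.15, 0, 0.085],
  [-0.2, 0.016, -0.18, 0, 0.085],
  [-0.22, 0.02, -0.21, 0, 0.085],
  [-0.22, 0.02, -0.23, 0, 0.085],
])

```text
time_s: 1.75
position: [0.4911, 0.037, 0.3636]
ee_rot: [0.101, -0.102, 0.7, -0.699]
contact_force: [-0.2, 0.2, -0.1]
finger_gap: 0.999
```

```bash
python3 - <<'E'
from h import *
from bench import telemetry,eyes
s=telemetry.observe();T=Ttool(s);print(s["joint_pos"].round(3),s["position"])
f=eyes.grab_frame("wrist");pickle.dump((s,f),open("pics/w1.pkl","wb"))
cv2.imwrite("pics/w1.png",f["frame"])
P=cloud(f,T)
for n,c,z in(("hub",(.521,.008),.079),("bolt",(.484,.178),.118)):
    m=(abs(P[...,2]-z)<.004)&(np.linalg.norm(P[...,:2]-c,axis=-1)<.045)
    q=P[m];print(n,m.sum(),q.mean(0),(q.max(0)+q.min(0))/2,np.ptp(q,0))
    (x,y),rr=cv2.minEnclosingCircle(q[:,:2].astype(np.float32));print(x,y,rr,proj(f,(x,y,z),T))
E
```

```text
[-8.200e-02 -4.000e-03  1.686e+00  1.000e-03  1.461e+00  1.201e+00] [0.49106174 0.03700225 0.3636484 ]
hub 2062 [0.52276941 0.00836648 0.07929936] [0.52171144 0.00787193 0.07841095] [0.04151579 0.04199302 0.00680656]
0.5218173265457153 0.007707984186708927 0.02129221335053444 (np.float64(321.5806309477759), np.float64(177.2654821434265))
bolt 2169 [0.48516221 0.17679417 0.11813659] [0.48404282 0.17781703 0.11764715] [0.03541722 0.03523199 0.0072621 ]
0.4839937090873718 0.1780916154384613 0.018339045345783234 (np.float64(63.5503159933497), np.float64(172.88566781972128))
```

View pics/w1.png

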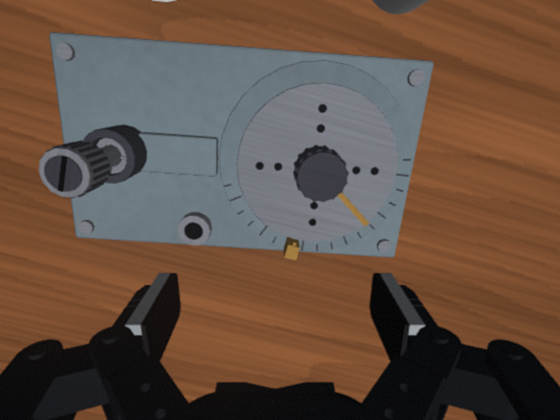

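The wrist view shows the hub top at (321,177), the pointer from (341,195) to (367,225) and the clip at (291,249), with its tip near (288,240). The bolt is at (63,173).

```bash
cat > ang.py <<'E'
from h import *
def brass(f,T,hub,save=None):
    hsv=cv2.cvtColor(f["frame"],cv2.COLOR_BGR2HSV)
    P=cloud(f,T); d=P[...,:2]-hub; rr=np.linalg.norm(d,axis=-1); a=np.degrees(np.arctan2(d[...,1],d[...,0]))
    y=(hsv[...,0]>10)&(hsv[...,0]<35)&(hsv[...,1]>110)
    # pointer: on disc top
    m=y&(rr<.072)&(rr>.025)&(P[...,2]>.04)&(P[...,2]<.055)
    c=y&(rr<.092)&(rr>.068)&(P[...,2]>.022)&(P[...,2]<.06)
    # pointer line re-projected at its plane z=.046
    def pl(mask,z):
        v,u=np.nonzero(mask); return np.array([px_z(f,a,b,z,T)[:2] for a,b in zip(u,v)])-hub
    p=pl(m,.0465); vx,vy,x0,y0=cv2.fitLine(p.astype(np.float32),cv2.DIST_L2,0,.01,.01).ravel()
    if vx*x0+vy*y0<0: vx,vy=-vx,-vy
    pa=np.degrees(np.arctan2(vy,vx)); off=vx*y0-vy*x0
    ctr=np.degrees(np.arctan2(p[:,1].mean(),p[:,0].mean()))
    print("pointer n",len(p),"line ang",pa,"off",off,"centroid ang",ctr,"r",np.hypot(*p.T).min(),np.hypot(*p.T).max())
    print("clip n",c.sum(),"z",np.percentile(P[c][:,2],[5,50,95]),"r",np.percentile(rr[c],[2,98]),"ang",np.percentile(a[c]%360,[2,50,98])-360,"mean",np.degrees(np.arctan2(*d[c].mean(0)[::-1])))
    zt=np.percentile(P[c][:,2],90); top=c&(P[...,2]>zt-.004); q=d[top]
    print("cliptop n",top.sum(),"mean ang",np.degrees(np.arctan2(*q.mean(0)[::-1])))
    i=np.argsort(np.hypot(*q.T))[:12]; print(" inner tip ang",np.degrees(np.arctan2(*q[i].mean(0)[::-1])))
    if save:
        o=f["frame"].copy();o[m]=(0,0,255);o[c]=(255,0,0);o[top]=(0,255,0);cv2.imwrite(save,o)
    return o
E
python3 - <<'E'
from ang import *
s,f=pickle.load(open("pics/w1.pkl","rb"));T=Ttool(s);hub=np.array([.5218,.0077])
o=brass(f,T,hub,"pics/x.png")
def ptx(img,a,rads,z,col):
    for rad in rads:
        u,v=proj(f,(*(hub+rad*np.array([np.cos(a),np.sin(a)])),z),T); cv2.circle(img,(int(u*1),int(v)),1,col,-1)
o=o[130:280,220:430];cv2.imwrite("pics/x1.png",np.hstack([cv2.resize(k[130:280,230:420],None,fx=4,fy=4,interpolation=cv2.INTER_NEAREST) for k in (f["frame"],)]))
cv2.imwrite("pics/x2.png",cv2.resize(o,None,fx=3.5,fy=3.5,interpolation=cv2.INTER_NEAREST))
E
```

```text
pointer n 209 line ang -71.03018 off -0.03970077 centroid ang -123.65869345517645 r 0.031044198664043135 0.07332816013337627
clip n 268 z [0.03730761 0.04992991 0.05140408] r [0.06936147 0.08785317] ang [-182.65417573 -178.85667204 -122.28747734] mean -177.71209003561748
cliptop n 209 mean ang -177.08835276637052
 inner tip ang -145.20866836170583
```

View pics/x1.png

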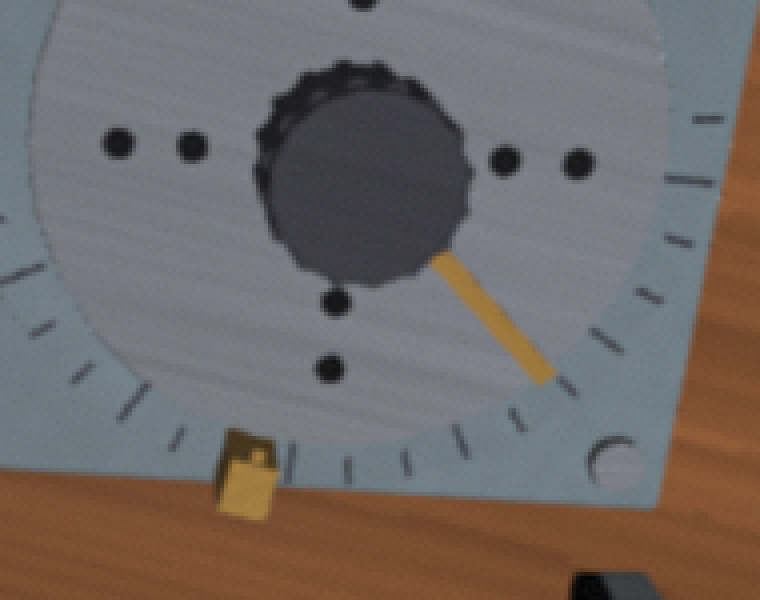

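View pics/x2.png

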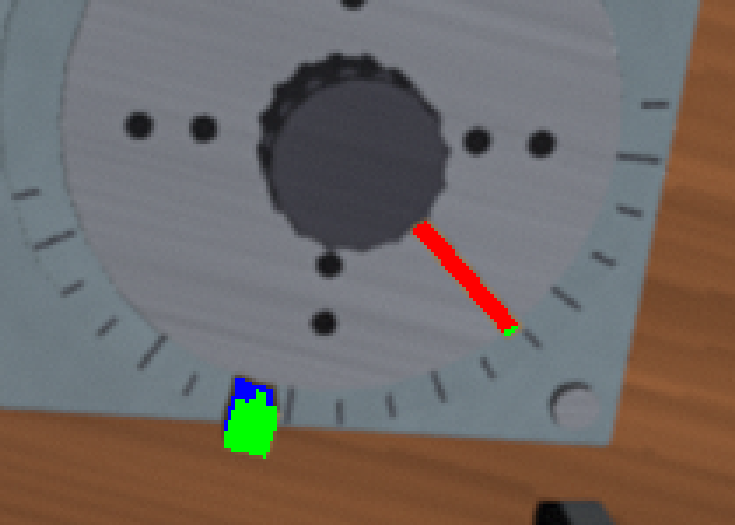

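```bash
sed -i 's/p=pl(m,.0465); vx/p=pl(m,.0465); p=p*1000; vx/; s/&(P\[...,2\]<.06)$/\&(P[...,2]<.06)\n    n,lab,st,_=cv2.connectedComponentsWithStats(c.astype(np.uint8)); c=lab==1+np.argmax(st[1:,4])/; s/"r",np.hypot(\*p.T).min/"r mm",np.hypot(*p.T).min/' ang.py
python3 - <<'E'
from ang import *
s,f=pickle.load(open("pics/w1.pkl","rb"));T=Ttool(s);hub=np.array([.5218,.0077])
brass(f,T,hub,"pics/x.png")
print("approach",T[:3,:3].T@(np.array([.5218,.0077,.23])-T[:3,3]))
E
```

```text
pointer n 209 line ang -71.030174 off -39.700768 centroid ang -123.65869345517645 r mm 31.044198664043133 73.32816013337627
clip n 261 z [0.03729047 0.04994612 0.05140989] r [0.07177931 0.08786736] ang [-182.65779117 -178.96748375 -174.44208741] mean -178.82467928001097
cliptop n 202 mean ang -178.49751397057403
 inner tip ang -178.43770048935198
approach [-0.0213254   0.13358217  0.03696468]
```

```bash
sed -i 's/ vx,vy,x0,y0=cv2.fitLine.*$/ (x0,y0)=p.mean(0); (vx,vy)=np.linalg.svd(p-p.mean(0))[2][0]/' ang.py
sed -i 's/^    p=pl(m,.0465);/    n,lab,st,_=cv2.connectedComponentsWithStats(m.astype(np.uint8)); m=lab==1+np.argmax(st[1:,4])\n    p=pl(m,.0465);/' ang.py
python3 - <<'E'
from ang import *
s,f=pickle.load(open("pics/w1.pkl","rb"));T=Ttool(s);hub=np.array([.5218,.0077])
brass(f,T,hub,"pics/x.png")
E
```

```text
pointer n 201 line ang -120.9796041463411 off -0.009909068719078817 centroid ang -120.99088455166068 r mm 31.044198664043133 70.1587774248797
clip n 261 z [0.03729047 0.04994612 0.05140989] r [0.07177931 0.08786736] ang [-182.65779117 -178.96748375 -174.44208741] mean -178.82467928001097
cliptop n 202 mean ang -178.49751397057403
 inner tip ang -178.43770048935198
```

>>> move_arm([
  [-0.021, 0.03, 0.037, 0, 0.085],
  [-0.021, 0.07, 0.037, 0, 0.085],
  [-0.021, 0.1, 0.037, 0, 0.085],
  [-0.021, 0.12, 0.037, 0, 0.085],
  [-0.021, 0.13, 0.037, 0, 0.085],
  [-0.021, 0.14, 0.037, 0, 0.085],
  [-0.021, 0.14, 0.037, 0, 0.085],
])

```text
time_s: 2.5
position: [0.5206, 0.005, 0.2242]
ee_rot: [0.1, -0.101, 0.7, -0.7]
contact_force: [0.4, -0.7, -0.9]
finger_gap: 0.995
```

>>> move_arm([
  [0, 0, 0, 0, 0.05],
  [0, 0, 0, 0, 0.04],
  [0, 0, 0, 0, 0.036],
  [0, 0, 0, 0, 0.036],
  [0, 0, 0, 0, 0.036],
  [0, 0, 0, 0, 0.036],
], grip_force=30)

```text
time_s: 3.1
position: [0.5204, 0.007, 0.2261]
ee_rot: [0.101, -0.101, 0.702, -0.698]
contact_force: [-10.5, 26.7, 22.7]
finger_gap: 0.459
```

>>> move_arm([
  [0, 0, 0, 0, 0.046],
  [-0.001, -0.003, -0.002, 0, 0.046],
  [-0.001, -0.003, -0.002, 0, 0.046],
])

```text
time_s: 3.4
position: [0.5213, 0.0073, 0.2283]
ee_rot: [-0.101, 0.1, -0.7, 0.7]
contact_force: [-0.3, 0.0, -0.2]
finger_gap: 0.541
```

>>> move_arm([
  [0, 0, 0, 0, 0.036],
  [0, 0, 0, 0, 0.036],
  [0, 0, 0, 0, 0.036],
  [0, 0, 0, 0, 0.036],
])

```text
time_s: 3.8
position: [0.5211, 0.0078, 0.2283]
ee_rot: [0.101, -0.1, 0.7, -0.699]
contact_force: [-4.1, 10.1, 10.9]
finger_gap: 0.455
```

>>> move_arm([
  [0, 0, 0, 5, 0.036],
  [0, 0, 0, 12, 0.036],
  [0, 0, 0, 19, 0.036],
  [0, 0, 0, 26, 0.036],
  [0, 0, 0, 33, 0.036],
  [0, 0, 0, 40, 0.036],
  [0, 0, 0, 47, 0.036],
  [0, 0, 0, 50, 0.036],
])

```text
time_s: 4.6
position: [0.5211, 0.0079, 0.2283]
ee_rot: [-0.206, 0.206, 0.677, -0.676]
contact_force: [-3.9, 12.3, 11.1]
finger_gap: 0.452
```

>>> move_arm([
  [0, 0, 0, 4, 0.036],
  [0, 0, 0, 7.5, 0.036],
  [0, 0, 0, 7.5, 0.036],
  [0, 0, 0, 7.5, 0.036],
])

```text
time_s: 5.0
position: [0.5211, 0.0079, 0.2283]
ee_rot: [-0.249, 0.248, 0.663, -0.661]
contact_force: [-4.4, 12.5, 12.1]
finger_gap: 0.457
```

```bash
python3 - <<'E'
from ang import *
from bench import telemetry,eyes
s=telemetry.observe();T=Ttool(s);print(s["joint_pos"].round(3),s["position"],s["contact_force"],s["wrist_torque"])
for n in("wrist","top"):
    f=eyes.grab_frame(n);pickle.dump((s,f),open(f"pics/{n}2.pkl","wb"))
    cv2.imwrite(f"pics/{n}2.png",f["frame"])
    try: brass(f,T,np.array([.5218,.0077]),f"pics/{n}2b.png")
    except Exception as e: print(e)
E
```

```text
[-1.330e-01  1.680e-01  1.791e+00  2.000e-03  1.183e+00  2.155e+00] [0.52109194 0.00791198 0.22831757] [-4.39082921 12.46860165 12.0580422 ] [ 2.1455494   0.54869638 -0.00691835]
attempt to get argmax of an empty sequence
attempt to get argmax of an empty sequence
```

View pics/wrist2.png

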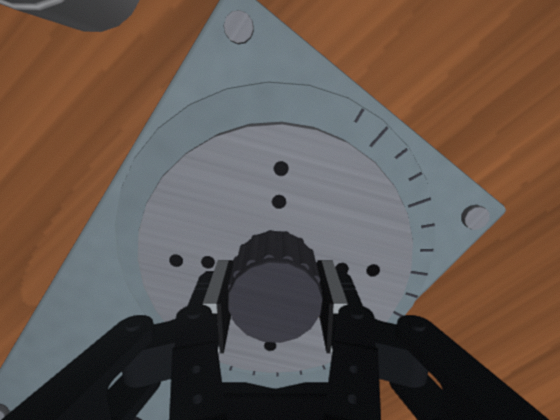

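>>> move_arm([
  [0, 0, 0, 0, 0.05],
  [0, 0, 0, 0, 0.06],
  [0, 0, 0, 0, 0.08],
  [0, -0.03, 0, 0, 0.085],
  [0, -0.07, 0, 0, 0.085],
  [0, -0.11, 0, 0, 0.085],
  [0.01, -0.14, 0, 0, 0.085],
  [0.01, -0.14, 0, 0, 0.085],
])

```text
time_s: 5.9
position: [0.5135, 0.014, 0.3719]
ee_rot: [-0.246, 0.25, 0.663, -0.662]
contact_force: [-0.2, -0.7, 0.0]
finger_gap: 0.997
```

```bash
python3 - <<'E'
from ang import *
from bench import telemetry,eyes
s=telemetry.observe();T=Ttool(s);print(s["joint_pos"].round(3),s["position"],s["contact_force"],s["wrist_torque"])
f=eyes.grab_frame("wrist");pickle.dump((s,f),open(f"pics/w3.pkl","wb"))
cv2.imwrite(f"pics/w3.png",f["frame"])
P=cloud(f,T);m=(abs(P[...,2]-.079)<.004)&(np.linalg.norm(P[...,:2]-(.5218,.0077),axis=-1)<.045)
c,rr=cv2.minEnclosingCircle((P[m][:,:2]*1000).astype(np.float32));print(c,rr)
brass(f,T,np.array([.5218,.0077]),f"pics/w3b.png")
E
```

```text
[-0.123  0.034  1.63   0.     1.471  2.166] [0.513495   0.01403539 0.37193162] [-0.24919083 -0.71380882  0.00164337] [0.00042219 0.0257345  0.03211385]
(521.856689453125, 7.718501091003418) 21.158653259277344
pointer n 210 line ang -178.84771955743452 off -0.18530214314956328 centroid ang -179.05889207757883 r mm 28.515135030662236 73.22474562459931
clip n 264 z [0.037378   0.04991229 0.05137293] r [0.06942028 0.08765319] ang [-181.8677592  -177.35841686 -173.81773145] mean -177.4439039028703
cliptop n 203 mean ang -177.9583825761746
 inner tip ang -178.22379847136673
```

View pics/w3.png

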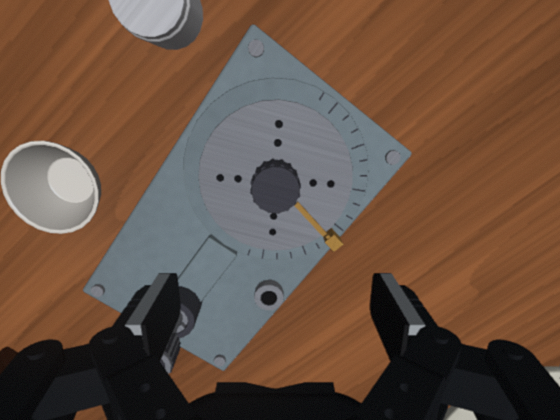

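The pointer at (300,203)–(327,232) now runs to the clip at (334,241). I'll zoom in to check the residual.

```bash
python3 - <<'E'
from ang import *
s,f=pickle.load(open("pics/w3.pkl","rb"));T=Ttool(s);hub=np.array([.5219,.0077])
K=8;x0,y0=285,190;o=cv2.resize(f["frame"][y0:y0+70,x0:x0+80],None,fx=K,fy=K,interpolation=cv2.INTER_CUBIC)
for z,col in((.0465,(0,0,255)),(.05,(255,0,0))):
  for a in(-178.4,):
    pts=[proj(f,(*(hub+r_*np.array([np.cos(np.radians(a)),np.sin(np.radians(a))])),z),T) for r_ in(.03,.09)]
    pts=[(int((u+.5-x0)*K),int((v+.5-y0)*K)) for u,v in pts]; cv2.line(o,*pts,col,1)
cv2.imwrite("pics/z3.png",o)
# corners of clip top: min area rect
P=cloud(f,T);hsv=cv2.cvtColor(f["frame"],cv2.COLOR_BGR2HSV)
for nm in("w1","w3"):
    s,f=pickle.load(open(f"pics/{nm}.pkl","rb"));T=Ttool(s);P=cloud(f,T);hsv=cv2.cvtColor(f["frame"],cv2.COLOR_BGR2HSV)
    d=P[...,:2]-hub;rr=np.hypot(d[...,0],d[...,1])
    m=(rr>.066)&(rr<.095)&(abs(P[...,2]-.05)<.0025)&(hsv[...,0]>10)&(hsv[...,0]<35)&(hsv[...,1]>90)
    v,u=np.nonzero(m);q=np.array([px_z(f,a,b,.05,T)[:2] for a,b in zip(u,v)])-hub
    q=q[abs(np.degrees(np.arctan2(q[:,1],-q[:,0])))<15]
    rect=cv2.minAreaRect((q*1000).astype(np.float32));print(nm,len(q),rect,np.degrees(np.arctan2(rect[0][1],rect[0][0])), np.degrees(np.arctan2(*q.mean(0)[::-1])))
E
```

```text
w1 200 ((-79.18640899658203, -2.212769031524658), (18.444673538208008, 12.217543601989746), 0.9941006898880005) -178.39935483844022 -178.42082824046187
w3 208 ((-76.86720275878906, -2.4356818199157715), (22.75870704650879, 11.602912902832031), 2.9154012203216553) -178.18508278244204 -178.0728199164762
```

View pics/z3.png

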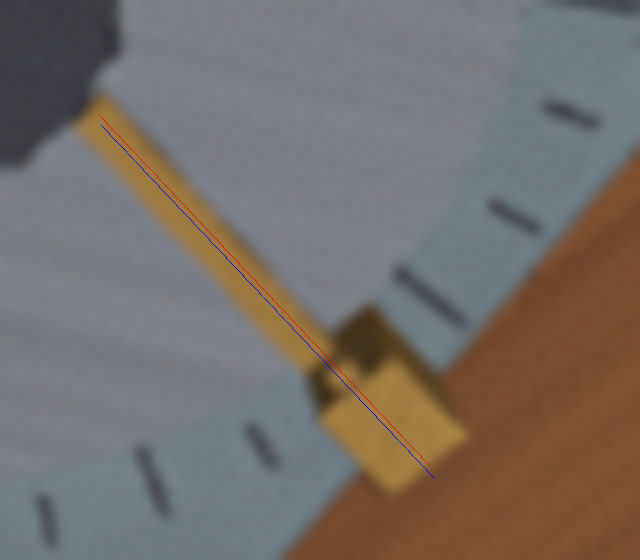

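```bash
python3 - <<'E'
from h import *
from bench import telemetry
s=telemetry.observe();T=Ttool(s);print(T[:3,:3].T@(np.array([.484,.178,.26])-T[:3,3]))
E
```

```text
[ 0.13047023  0.10933221 -0.10403988]
```

>>> move_arm([
  [0.03, 0, -0.024, 0, 0.08],
  [0.065, 0, -0.052, 0, 0.07],
  [0.1, 0, -0.08, 0, 0.06],
  [0.1305, 0, -0.104, 0, 0.054],
  [0.1305, 0.03, -0.104, 0, 0.052],
  [0.1305, 0.05, -0.104, 0, 0.052],
  [0.1305, 0.05, -0.104, 0, 0.052],
  [0.1305, 0.05, -0.104, 0, 0.052],
])

```text
time_s: 6.75
position: [0.4838, 0.1778, 0.3175]
ee_rot: [0.249, -0.248, -0.662, 0.662]
contact_force: [-0.7, 0.6, 0.0]
finger_gap: 0.608
```

```bash
python3 - <<'E'
from h import *
from bench import telemetry,eyes
s=telemetry.observe();T=Ttool(s);print(s["joint_pos"].round(3),s["position"],s["finger_gap"],T[:3,:3].T@(np.array([.484,.178,.26])-T[:3,3]))
f=eyes.grab_frame("wrist");cv2.imwrite(f"pics/w4.png",f["frame"])
P=cloud(f,T);m=(abs(P[...,2]-.118)<.003)&(np.linalg.norm(P[...,:2]-(.484,.178),axis=-1)<.03)
c,rr=cv2.minEnclosingCircle((P[m][:,:2]*1000).astype(np.float32));print(c,rr,m.sum(),np.median(P[m][:,2]))
E
```

```text
[0.203 0.074 1.701 0.    1.368 2.491] [0.48380055 0.1777581  0.31745821] 0.6081397647195652 [-3.55871967e-05  5.74578503e-02 -3.71503468e-04]
(483.9845275878906, 178.10484313964844) 17.947593688964844 2603 0.11834820822451741
```

View pics/w4.png

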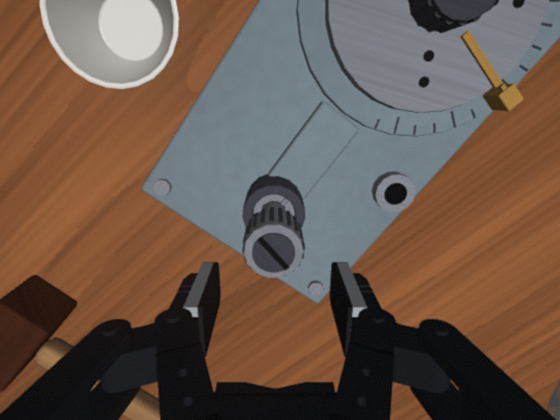

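The bolt head is at (273,252), centred between the fingers, and the bolt estimate is unchanged. I'll descend and grip.

>>> move_arm([
  [0, 0.025, 0, 0, 0.052],
  [0, 0.05, 0, 0, 0.052],
  [0, 0.057, 0, 0, 0.052],
  [0, 0.057, 0, 0, 0.052],
  [0, 0.057, 0, 0, 0.052],
])

```text
time_s: 7.3
position: [0.4841, 0.1779, 0.2622]
ee_rot: [-0.248, 0.249, 0.662, -0.662]
contact_force: [-0.2, -0.1, -0.7]
finger_gap: 0.608
```

>>> move_arm([
  [0, 0, 0, 0, 0.04],
  [0, 0, 0, 0, 0.03],
  [0, 0, 0, 0, 0.03],
  [0, 0, 0, 0, 0.03],
  [0, 0, 0, 0, 0.03],
], grip_force=35)

```text
time_s: 7.8
position: [0.4839, 0.1781, 0.2619]
ee_rot: [-0.248, 0.249, 0.662, -0.662]
contact_force: [0.7, 0.6, 6.1]
finger_gap: 0.387
```

>>> move_arm([
  [0, 0, 0, -6, 0.03],
  [0, 0, 0, -13, 0.03],
  [0, 0, 0, -20, 0.03],
  [0, 0, 0, -26, 0.03],
  [0, 0, 0, -30, 0.03],
  [0, 0, 0, -30, 0.03],
])

```text
time_s: 8.4
position: [0.4841, 0.1784, 0.2619]
ee_rot: [-0.067, 0.068, 0.704, -0.703]
contact_force: [1.3, 5.1, 5.2]
finger_gap: 0.385
```

>>> move_arm([
  [0, 0, 0, -6, 0.03],
  [0, 0, 0, -6, 0.03],
])

```text
time_s: 8.6
position: [0.4841, 0.1784, 0.2619]
ee_rot: [-0.029, 0.031, 0.707, -0.706]
contact_force: [1.3, 6.6, 5.1]
finger_gap: 0.383
```

>>> move_arm([
  [0, 0, 0, -6, 0.03],
  [0, 0, 0, -6, 0.03],
])

```text
time_s: 8.8
position: [0.484, 0.1785, 0.2619]
ee_rot: [0.008, -0.006, 0.708, -0.706]
contact_force: [1.9, 6.2, 4.5]
finger_gap: 0.388
```

>>> move_arm([
  [0, 0, 0, -6, 0.03],
  [0, 0, 0, -6, 0.03],
])

```text
time_s: 9.0
position: [0.484, 0.1785, 0.2619]
ee_rot: [0.045, -0.043, 0.706, -0.705]
contact_force: [1.2, 7.5, 5.4]
finger_gap: 0.389
```

>>> move_arm([
  [0, 0, 0, -6, 0.03],
  [0, 0, 0, -6, 0.03],
])

```text
time_s: 9.2
position: [0.484, 0.1786, 0.2619]
ee_rot: [0.082, -0.08, 0.703, -0.702]
contact_force: [1.6, 9.3, 4.0]
finger_gap: 0.388
```

>>> move_arm([
  [0, 0, 0, -6, 0.03],
  [0, 0, 0, -6, 0.03],
])

```text
time_s: 9.4
position: [0.4839, 0.1787, 0.2619]
ee_rot: [0.118, -0.116, 0.698, -0.697]
contact_force: [0.5, 9.0, 5.3]
finger_gap: 0.386
```

-60° so far, with no drop.

>>> move_arm([
  [0, 0, 0, -6, 0.03],
  [0, 0, 0, -6, 0.03],
])

```text
time_s: 9.6
position: [0.4839, 0.1787, 0.2619]
ee_rot: [0.155, -0.153, 0.691, -0.69]
contact_force: [0.9, 8.6, 6.5]
finger_gap: 0.383
```

>>> move_arm([
  [0, 0, 0, -6, 0.03],
  [0, 0, 0, -6, 0.03],
])

```text
time_s: 9.8
position: [0.4839, 0.1788, 0.2619]
ee_rot: [0.191, -0.189, 0.682, -0.681]
contact_force: [-0.1, 9.9, 5.6]
finger_gap: 0.39
```

>>> move_arm([
  [0, 0, 0, -6, 0.03],
  [0, 0, 0, -6, 0.03],
])

```text
time_s: 10.0
position: [0.4838, 0.1788, 0.2618]
ee_rot: [0.226, -0.224, 0.671, -0.67]
contact_force: [0.0, 10.7, 5.2]
finger_gap: 0.386
```

-78°.

>>> move_arm([
  [0, 0, 0, -6, 0.03],
  [0, 0, 0, -6, 0.03],
])

```text
time_s: 10.2
position: [0.4838, 0.1788, 0.2618]
ee_rot: [0.261, -0.259, 0.658, -0.657]
contact_force: [-0.7, 11.0, 5.5]
finger_gap: 0.386
```

>>> move_arm([
  [0, 0, 0, -6, 0.03],
  [0, 0, 0, -6, 0.03],
])

```text
time_s: 10.4
position: [0.4837, 0.1789, 0.2616]
ee_rot: [0.295, -0.293, 0.644, -0.642]
contact_force: [-0.1, 11.2, 5.5]
finger_gap: 0.387
```

>>> move_arm([
  [0, 0, 0, -6, 0.03],
  [0, 0, 0, -6, 0.03],
])

```text
time_s: 10.6
position: [0.4837, 0.1788, 0.2611]
ee_rot: [0.328, -0.326, 0.628, -0.626]
contact_force: [2.1, 12.2, -5.4]
finger_gap: 0.388
```

At −96° the vertical force jumped from +5.5 to −5.4 N, so the drop angle has been reached. I'll let go so the bolt falls in.

>>> move_arm([
  [0, 0, 0, 0, 0.04],
  [0, 0, 0, 0, 0.05],
  [0, 0, 0, 0, 0.052],
  [0, 0, 0, 0, 0.052],
])

```text
time_s: 11.0
position: [0.4837, 0.1779, 0.2608]
ee_rot: [-0.326, 0.326, -0.628, 0.628]
contact_force: [-0.3, -0.1, -0.1]
finger_gap: 0.607
```

```bash
cat > bt.py <<'E'
from h import *
from bench import telemetry,eyes
import sys
s=telemetry.observe();T=Ttool(s);print(s["time_s"],s["joint_pos"].round(3),s["position"].round(4),s["contact_force"].round(1),s["finger_gap"])
f=eyes.grab_frame("wrist");cv2.imwrite(sys.argv[1],f["frame"])
P=cloud(f,T);m=(P[...,2]>.095)&(P[...,2]<.122)&(np.linalg.norm(P[...,:2]-(.484,.178),axis=-1)<.012)
z=P[m][:,2];h,e=np.histogram(z,bins=np.arange(.095,.1225,.0005));print("ztop",e[h.argmax()],np.median(z),np.percentile(z,[75,90]),m.sum())
E
python3 bt.py pics/w5.png
```

```text
11.0 [ 0.203  0.122  1.77  -0.     1.249  0.816] [0.4837 0.1779 0.2608] [-0.3 -0.1 -0.1] 0.6068023014613718
ztop 0.11300000000000002 0.11339708333290707 [0.11382555 0.11428081] 2288
```

View pics/w5.png

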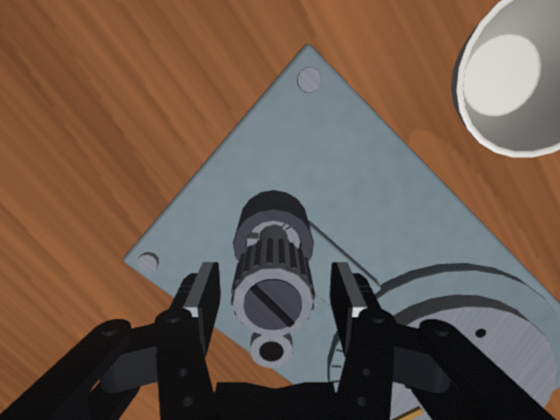

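>>> move_arm([
  [0, -0.03, 0, 0, 0.052],
  [0, -0.057, 0, 0, 0.052],
  [0, -0.057, 0, 0, 0.052],
  [0, -0.057, 0, 0, 0.052],
])

```text
time_s: 11.45
position: [0.4836, 0.1779, 0.318]
ee_rot: [-0.326, 0.325, -0.628, 0.628]
contact_force: [-0.8, 0.0, 0.1]
finger_gap: 0.611
```

```bash
python3 bt.py pics/w6.png;python3 bt.py pics/w6b.png
```

```text
11.45 [0.203 0.072 1.702 0.    1.367 0.816] [0.4836 0.1779 0.318 ] [-0.8  0.   0.1] 0.6105080292459598
ztop 0.11300000000000002 0.11340623992715446 [0.11386999 0.11435288] 1246
11.5 [0.203 0.073 1.702 0.    1.366 0.816] [0.4835 0.1779 0.3173] [ 0.3  1.  -0.6] 0.6111185122038781
ztop 0.11300000000000002 0.11339682622925151 [0.11390872 0.11441966] 1269
```

```bash
cat > bt2.py <<'E'
from h import *
def rz(s,f):
    T=Ttool(s);P=cloud(f,T);rr=np.linalg.norm(P[...,:2]-(.484,.178),axis=-1)
    for a,b in((0,.004),(0,.010),(.010,.013),(.013,.016)):
        m=(rr>=a)&(rr<b)&(P[...,2]>.095)&(P[...,2]<.13);z=P[m][:,2]
        print((a,b),m.sum(),np.percentile(z,[10,50,90]).round(5))
E
python3 - <<'E'
from bt2 import *
from bench import telemetry,eyes
s,f=pickle.load(open("pics/w1.pkl","rb"));rz(s,f)
s=telemetry.observe();f=eyes.grab_frame("wrist");pickle.dump((s,f),open("pics/w6.pkl","wb"));print(s["position"]);rz(s,f)
cv2.imwrite("pics/z6.png",cv2.resize(f["frame"][160:320,180:380],None,fx=4,fy=4))
E
```

```text
(0, 0.004) 117 [0.11808 0.11938 0.1205 ]
(0, 0.01) 731 [0.11813 0.11905 0.12007]
(0.01, 0.013) 496 [0.11741 0.11862 0.11969]
(0.013, 0.016) 716 [0.11363 0.11766 0.11858]
[0.48347941 0.17788472 0.31687962]
(0, 0.004) 144 [0.11271 0.11366 0.11458]
(0, 0.01) 887 [0.11256 0.1134  0.11438]
(0.01, 0.013) 604 [0.11198 0.11295 0.11388]
(0.013, 0.016) 742 [0.11142 0.1122  0.11293]
```

View pics/z6.png

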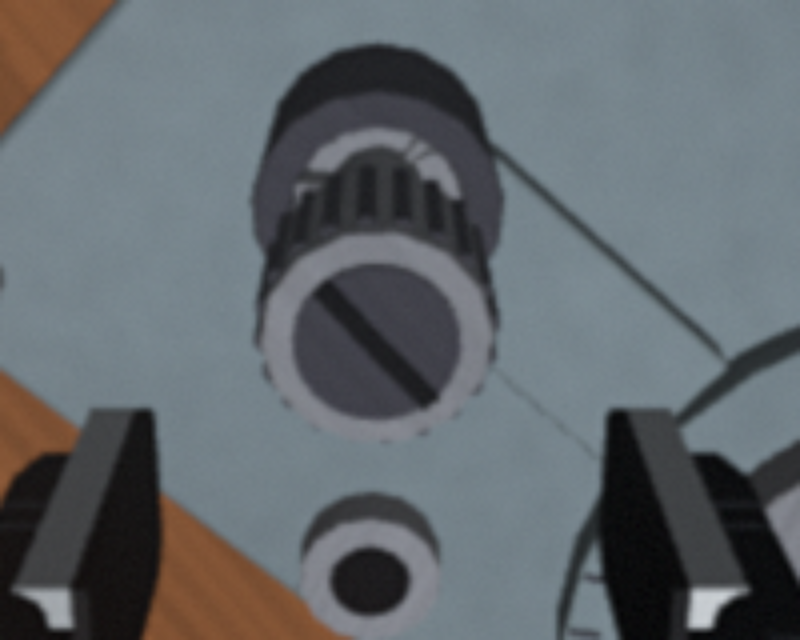

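```bash
python3 - <<'E'
from h import *
for n in("w1","w3","w6"):
    s,f=pickle.load(open(f"pics/{n}.pkl","rb"));T=Ttool(s);P=cloud(f,T);rr=np.linalg.norm(P[...,:2]-(.484,.178),axis=-1)
    rs=np.linalg.norm(P[...,:2]-(.5218,.0077),axis=-1)
    o=[]
    for m in ((rr<.010)&(P[...,2]>.1),(rr>.018)&(rr<.0225)&(abs(P[...,2]-.058)<.004),(rr>.03)&(rr<.06)&(abs(P[...,2]-.018)<.004)):
        z=P[m][:,2]; o.append((m.sum(),round(float(np.median(z)),5) if m.sum() else None))
    print(n,s["position"].round(4),o)
E
```

```text
w1 [0.4911 0.037  0.3636] [(np.int64(731), 0.11905), (np.int64(649), 0.05825), (np.int64(6809), 0.01858)]
w3 [0.5135 0.014  0.3719] [(np.int64(1), 0.11834), (np.int64(211), 0.05841), (np.int64(3247), 0.0186)]
w6 [0.4835 0.1779 0.3169] [(np.int64(1188), 0.11374), (np.int64(647), 0.05837), (np.int64(8765), 0.01853)]
```

>>> move_arm([
  [0, 0, 0, -8, 0.052],
  [0, 0, 0, -16, 0.052],
  [0, 0, 0, -24, 0.052],
  [0, 0, 0, -32, 0.052],
  [0, 0, 0, -40, 0.052],
  [0, 0, 0, -48, 0.052],
  [0, 0, 0, -56, 0.052],
  [0, 0, 0, -64, 0.052],
])

```text
time_s: 12.4
position: [0.4835, 0.1779, 0.3169]
ee_rot: [-0.61, 0.61, -0.358, 0.357]
contact_force: [0.5, -0.5, -0.5]
finger_gap: 0.612
```

>>> move_arm([
  [0, 0, 0, -8, 0.052],
  [0, 0, 0, -16, 0.052],
  [0, 0, 0, -24, 0.052],
  [0, 0, 0, -32, 0.052],
  [0, 0, 0, -40, 0.052],
  [0, 0, 0, -48, 0.052],
  [0, 0, 0, -56, 0.052],
  [0, 0, 0, -64, 0.052],
])

```text
time_s: 13.2
position: [0.4836, 0.1779, 0.3168]
ee_rot: [-0.707, 0.707, 0.019, -0.02]
contact_force: [-0.1, -1.1, -0.3]
finger_gap: 0.611
```

>>> move_arm([
  [0, 0, 0, -8, 0.052],
  [0, 0, 0, -16, 0.052],
  [0, 0, 0, -24, 0.052],
  [0, 0, 0, -32, 0.052],
  [0, 0, 0, -40, 0.052],
  [0, 0, 0, -48, 0.052],
  [0, 0, 0, -56, 0.052],
  [0, 0, 0, -62, 0.052],
])

```text
time_s: 14.0
position: [0.4836, 0.1779, 0.3169]
ee_rot: [0.596, -0.596, -0.381, 0.381]
contact_force: [0.8, 0.1, -0.0]
finger_gap: 0.609
```

```bash
python3 - <<'E'
from bt2 import *
from bench import telemetry,eyes
s=telemetry.observe();f=eyes.grab_frame("wrist");pickle.dump((s,f),open("pics/w7.pkl","wb"));print(s["position"],s["joint_pos"].round(3));rz(s,f)
T=Ttool(s);print(T[:3,:3].T@(np.array([.484,.178,.2555])-T[:3,3]))
cv2.imwrite("pics/w7.png",f["frame"])
E
```

```text
[0.48357245 0.17792302 0.31686121] [ 0.203  0.074  1.703  0.     1.367 -2.506]
(0, 0.004) 143 [0.11291 0.11367 0.1148 ]
(0, 0.01) 876 [0.11266 0.11342 0.11446]
(0.01, 0.013) 610 [0.11195 0.11307 0.11402]
(0.013, 0.016) 793 [0.11116 0.11218 0.11298]
[ 0.0002959   0.06136054 -0.00042797]
```

View pics/w7.png

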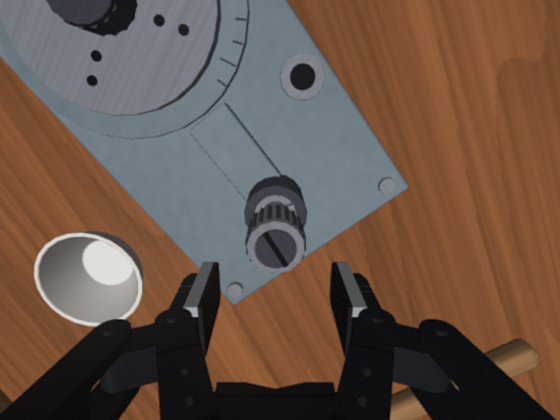

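>>> move_arm([
  [0, 0.03, 0, 0, 0.052],
  [0, 0.055, 0, 0, 0.052],
  [0, 0.062, 0, 0, 0.052],
  [0, 0.062, 0, 0, 0.052],
  [0, 0.062, 0, 0, 0.052],
])

```text
time_s: 14.55
position: [0.4839, 0.178, 0.2566]
ee_rot: [-0.597, 0.597, 0.379, -0.379]
contact_force: [-0.3, -0.1, 0.3]
finger_gap: 0.61
```

>>> move_arm([
  [0, 0, 0, 0, 0.04],
  [0, 0, 0, 0, 0.03],
  [0, 0, 0, 0, 0.03],
  [0, 0, 0, 0, 0.03],
  [0, 0, 0, 0, 0.03],
], grip_force=35)

```text
time_s: 15.05
position: [0.4836, 0.1782, 0.2569]
ee_rot: [0.597, -0.597, -0.38, 0.379]
contact_force: [-6.1, 2.2, 7.9]
finger_gap: 0.383
```

>>> move_arm([
  [0, 0.0001, 0, 5, 0.03],
  [0, 0.0003, 0, 13, 0.03],
  [0, 0.0005, 0, 21, 0.03],
  [0, 0.0006, 0, 29, 0.03],
  [0, 0.0008, 0, 37, 0.03],
  [0, 0.001, 0, 45, 0.03],
  [0, 0.0012, 0, 53, 0.03],
  [0, 0.0013, 0, 60, 0.03],
])

```text
time_s: 15.85
position: [0.4835, 0.1783, 0.2555]
ee_rot: [0.707, -0.706, -0.028, 0.028]
contact_force: [-5.9, 4.0, 7.4]
finger_gap: 0.385
```

>>> move_arm([
  [0, 0.0002, 0, 8, 0.03],
  [0, 0.0004, 0, 16, 0.03],
  [0, 0.0005, 0, 24, 0.03],
  [0, 0.0007, 0, 32, 0.03],
  [0, 0.0009, 0, 40, 0.03],
  [0, 0.0011, 0, 48, 0.03],
  [0, 0.0012, 0, 56, 0.03],
  [0, 0.0014, 0, 64, 0.03],
])

```text
time_s: 16.65
position: [0.4834, 0.1784, 0.254]
ee_rot: [0.614, -0.614, 0.351, -0.35]
contact_force: [-7.2, 6.4, 7.6]
finger_gap: 0.386
```

>>> move_arm([
  [0, 0.0002, 0, 8, 0.03],
  [0, 0.0004, 0, 16, 0.03],
  [0, 0.0005, 0, 24, 0.03],
  [0, 0.0007, 0, 32, 0.03],
  [0, 0.0009, 0, 40, 0.03],
  [0, 0.0011, 0, 48, 0.03],
  [0, 0.0012, 0, 56, 0.03],
  [0, 0.0014, 0, 64, 0.03],
])

```text
time_s: 17.45
position: [0.4834, 0.1787, 0.2526]
ee_rot: [0.335, -0.335, 0.623, -0.622]
contact_force: [-4.5, 8.2, 6.3]
finger_gap: 0.388
```

>>> move_arm([
  [0, 0.0002, 0, 8, 0.03],
  [0, 0.0004, 0, 16, 0.03],
  [0, 0.0005, 0, 24, 0.03],
  [0, 0.0007, 0, 32, 0.03],
  [0, 0.0009, 0, 40, 0.03],
  [0, 0.0011, 0, 48, 0.03],
  [0, 0.0012, 0, 56, 0.03],
  [0, 0.0014, 0, 64, 0.03],
])

```text
time_s: 18.25
position: [0.4837, 0.1786, 0.2513]
ee_rot: [-0.046, 0.046, 0.706, -0.705]
contact_force: [-0.9, 6.9, 2.4]
finger_gap: 0.386
```

>>> move_arm([
  [0, 0.0002, 0, 8, 0.03],
  [0, 0.0004, 0, 16, 0.03],
  [0, 0.0005, 0, 24, 0.03],
  [0, 0.0007, 0, 32, 0.03],
  [0, 0.0008, 0, 38, 0.03],
  [0, 0.0008, 0, 38, 0.03],
])

```text
time_s: 18.85
position: [0.4838, 0.1784, 0.2503]
ee_rot: [-0.272, 0.273, 0.653, -0.652]
contact_force: [-0.5, 4.6, 2.2]
finger_gap: 0.387
```

>>> move_arm([
  [0, 0, 0, 0, 0.04],
  [0, 0, 0, 0, 0.052],
  [0, 0, 0, 0, 0.052],
  [0, -0.03, 0, 0, 0.052],
  [0, -0.066, 0, -8, 0.052],
  [0, -0.066, 0, -16, 0.052],
  [0, -0.066, 0, -16, 0.052],
  [0, -0.066, 0, -16, 0.052],
])

```text
time_s: 19.65
position: [0.4835, 0.1779, 0.3148]
ee_rot: [0.179, -0.179, -0.684, 0.684]
contact_force: [-0.3, 0.4, -0.5]
finger_gap: 0.609
```

```bash
python3 - <<'E'
from bt2 import *
from bench import telemetry,eyes
s=telemetry.observe();f=eyes.grab_frame("wrist");pickle.dump((s,f),open("pics/w8.pkl","wb"));print(s["position"],s["joint_pos"].round(3));rz(s,f)
cv2.imwrite("pics/w8.png",f["frame"])
E
```

```text
[0.48349923 0.17787271 0.31484619] [ 0.203  0.075  1.706 -0.     1.362  2.286]
(0, 0.004) 133 [0.1064  0.10732 0.10822]
(0, 0.01) 861 [0.10609 0.10695 0.1079 ]
(0.01, 0.013) 570 [0.10528 0.10637 0.10753]
(0.013, 0.016) 740 [0.10477 0.10562 0.10643]
```

View pics/w8.png

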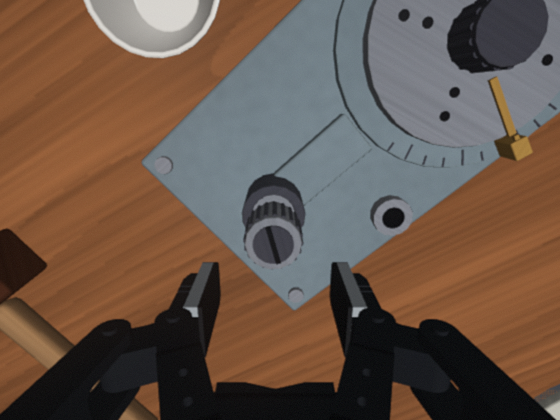

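```bash
python3 - <<'E'
from h import *
from scipy.optimize import brentq
s6,f6=pickle.load(open("pics/w6.pkl","rb"));
q4=np.array([-.249,.248,.662,-.662]);q4/=np.linalg.norm(q4)
s4=dict(position=np.array([.48380,.17776,.31746]),ee_rot=q4)
L=[("w4",s4,cv2.imread("pics/w4.png"))]+[(n,*(lambda a:(a[0],a[1]["frame"]))(pickle.load(open(f"pics/{n}.pkl","rb")))) for n in("w6","w7","w8")]
for n,s,im in L:
    g=cv2.GaussianBlur(cv2.cvtColor(im,cv2.COLOR_BGR2GRAY),(0,0),.7)
    c=g[205:290,225:325]; K=6; c=cv2.resize(c,None,fx=K,fy=K,interpolation=cv2.INTER_CUBIC)
    # bright rim ring
    m=((c>118)).astype(np.uint8)
    cs,h=cv2.findContours(m,cv2.RETR_CCOMP,cv2.CHAIN_APPROX_NONE)
    best=[x for i,x in enumerate(cs) if h[0][i][3]>=0 and cv2.contourArea(x)>5000]
    for x in best:
        (a,b),(d1,d2),an=cv2.fitEllipse(x); u=(a+.5)/K-.5+225;v=(b+.5)/K-.5+205
        T=Ttool(s);ff=dict(f6)
        fz=lambda z:proj(ff,(.484,.178,z),T)[1]-v
        zz=[z for z in np.arange(.09,.13,.0001)]; z=zz[int(np.argmin([abs(fz(k)) for k in zz]))]
        print(n,round(u,2),round(v,2),round(d1/K,2),round(d2/K,2),"z",round(z,4))
E
```

```text
w4 273.24 252.15 42.04 45.28 z 0.1207
w6 273.8 244.94 41.24 44.17 z 0.1115
w7 275.26 248.46 41.48 44.41 z 0.1141
w8 272.76 244.17 40.63 43.21 z 0.1084
```

```bash
python3 - <<'E'
from h import *
from bench import eyes
for n in("scene","top"):
    f0=pickle.load(open(f"pics/{n}0.pkl","rb"));f1=eyes.grab_frame(n);pickle.dump(f1,open(f"pics/{n}8.pkl","wb"));cv2.imwrite(f"pics/{n}8.png",f1["frame"])
    for f,zl in((f0,(.108,.13)),(f1,(.094,.12))):
        P=cloud(f);c=(.4855,.180) if n=="scene" else (.483,.1765)
        for ra in(.009,.013):
            m=(np.linalg.norm(P[...,:2]-c,axis=-1)<ra)&(P[...,2]>zl[0])&(P[...,2]<zl[1]);z=P[m][:,2]
            print(n,ra,m.sum(),np.median(z).round(5),z.std().round(5))
for n,z0 in(("w1",.118),("w6",.1125),("w7",.1125),("w8",.106)):
    s,f=pickle.load(open(f"pics/{n}.pkl","rb"));P=cloud(f,Ttool(s))
    m=(abs(P[...,2]-z0)<.003)&(np.linalg.norm(P[...,:2]-(.484,.178),axis=-1)<.03);print(n,np.median(P[m][:,2]))
E
```

```text
scene 0.009 32 0.1175 0.00225
scene 0.013 64 0.11758 0.00201
scene 0.009 29 0.10482 0.00202
scene 0.013 65 0.10466 0.00188
top 0.009 24 0.11618 0.00327
top 0.013 54 0.11654 0.00323
top 0.009 0 nan nan
top 0.013 0 nan nan
w1 0.1183541298158528
w6 0.11274152968965517
w7 0.11281397974770452
w8 0.10621277535875703
  return _methods._mean(a, axis=axis, dtype=dtype,
  ret = ret.dtype.type(ret / rcount)
  ret = _var(a, axis=axis, dtype=dtype, out=out, ddof=ddof,
  arrmean = um.true_divide(arrmean, div, out=arrmean,
  ret = ret.dtype.type(ret / rcount)
```

View pics/scene8.png

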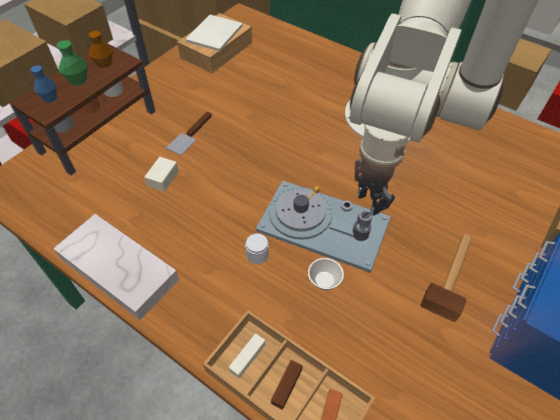

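The fixed scene camera gives a drop of 12.8 mm so far, which matches the 12.85 mm expected. About 75° remains, so I'll regrip.

>>> move_arm([
  [0, 0, 0, -8, 0.052],
  [0, 0, 0, -16, 0.052],
  [0, 0, 0, -24, 0.052],
  [0, 0, 0, -32, 0.052],
  [0, 0, 0, -40, 0.052],
  [0, 0, 0, -48, 0.052],
  [0, 0, 0, -56, 0.052],
  [0, 0, 0, -64, 0.052],
])

```text
time_s: 20.6
position: [0.4836, 0.1779, 0.3149]
ee_rot: [0.213, -0.214, 0.674, -0.674]
contact_force: [-0.2, -0.6, 0.4]
finger_gap: 0.611
```

>>> move_arm([
  [0, 0.03, 0, 0, 0.052],
  [0, 0.058, 0, 0, 0.052],
  [0, 0.065, 0, 0, 0.052],
  [0, 0.065, 0, 0, 0.052],
  [0, 0.065, 0, 0, 0.052],
])

```text
time_s: 21.1
position: [0.484, 0.1781, 0.2515]
ee_rot: [0.212, -0.211, 0.675, -0.675]
contact_force: [-0.7, 0.3, 0.1]
finger_gap: 0.61
```

>>> move_arm([
  [0, 0, 0, 0, 0.04],
  [0, 0, 0, 0, 0.03],
  [0, 0, 0, 0, 0.03],
  [0, 0, 0, 0, 0.03],
  [0, 0, 0, 0, 0.03],
], grip_force=35)

```text
time_s: 21.6
position: [0.4838, 0.1783, 0.2517]
ee_rot: [0.212, -0.211, 0.675, -0.674]
contact_force: [-4.1, 3.4, 6.9]
finger_gap: 0.387
```

>>> move_arm([
  [0, 0.0001, 0, 5, 0.03],
  [0, 0.0003, 0, 13, 0.03],
  [0, 0.0005, 0, 21, 0.03],
  [0, 0.0006, 0, 29, 0.03],
  [0, 0.0008, 0, 37, 0.03],
  [0, 0.001, 0, 45, 0.03],
  [0, 0.0012, 0, 53, 0.03],
  [0, 0.0013, 0, 60, 0.03],
])

```text
time_s: 22.4
position: [0.4836, 0.1782, 0.2504]
ee_rot: [-0.156, 0.156, 0.69, -0.69]
contact_force: [-6.7, 1.1, 9.6]
finger_gap: 0.383
```

>>> move_arm([
  [0, 0.0001, 0, 6, 0.03],
  [0, 0.0003, 0, 12, 0.03],
  [0, 0.0004, 0, 16, 0.03],
  [0, 0.0004, 0, 16, 0.03],
  [0, 0.0004, 0, 16, 0.03],
])

```text
time_s: 22.9
position: [0.4835, 0.1781, 0.2499]
ee_rot: [-0.248, 0.249, 0.662, -0.662]
contact_force: [-7.6, -0.2, 10.1]
finger_gap: 0.387
```

```bash
python3 - <<'E'
from ang import *
from bench import telemetry,eyes
s=telemetry.observe();print(s["time_s"],s["position"],s["joint_pos"].round(3),s["contact_force"].round(1),s["wrist_torque"].round(3),s["finger_gap"])
for n in("scene","top","wrist"):
    f=eyes.grab_frame(n);cv2.imwrite(f"pics/{n}9.png",f["frame"]);pickle.dump((s,f),open(f"pics/{n}9.pkl","wb"))
s,f=pickle.load(open("pics/scene9.pkl","rb"));P=cloud(f)
m=(np.linalg.norm(P[...,:2]-(.4855,.18),axis=-1)<.013)&(P[...,2]>.09)&(P[...,2]<.12);print(m.sum(),np.median(P[m][:,2]))
a=f["frame"][165:285,240:400];cv2.imwrite("pics/b9.png",cv2.resize(a,None,fx=5,fy=5,interpolation=cv2.INTER_CUBIC))
E
```

```text
22.9 [0.48349513 0.17809821 0.249924  ] [0.203 0.133 1.783 0.    1.226 2.492] [-7.6 -0.2 10.1] [-0.151  1.376 -0.183] 0.3870791528517398
25 0.10335855606996058
```

View pics/b9.png

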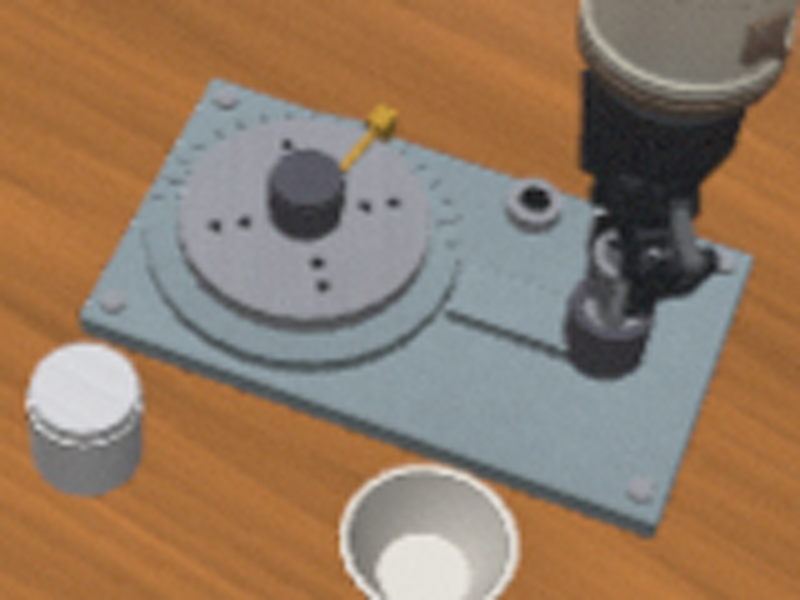

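View pics/wrist9.png

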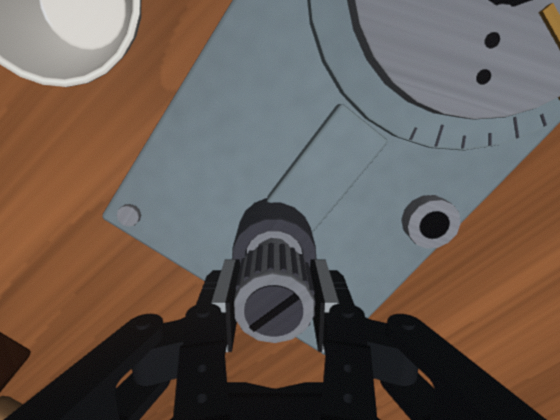

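The bolt head at (273,305) is gripped between the pads, about 14.2 mm lower than at the start, and the pointer is still on the clip. One short settle, then I'll hand in.

>>> move_arm([
  [0, 0, 0, 0, 0.03],
  [0, 0, 0, 0, 0.03],
  [0, 0, 0, 0, 0.03],
])

```text
time_s: 23.35
position: [0.4835, 0.1781, 0.2499]
ee_rot: [-0.248, 0.248, 0.662, -0.662]
contact_force: [-6.6, 0.9, 10.8]
finger_gap: 0.388
```

```bash
python3 -c "
from bench import r
print(r.sign_off())"
```

```text
the job is handed in; nothing more can be done
None
```

The job is handed in at 23.35 s of the 72 s allowed, with the pointer on the clip and the bolt started and still gripped.

- **Turntable:** I turned the hub 57.5° clockwise and let go. The wrist camera then put the pointer at −178.8 to −179.1° and the clip at about −178.2°, so they agree to about 0.7°. I left that residual uncorrected. The last scene picture shows the pointer still on the clip.
- **Bolt, finding the thread:** I turned it anticlockwise until the vertical force jumped from +5.5 to −5.4 N, between 90° and 96° back. I then released it so it dropped into the thread.
- **Bolt, starting it:** I turned it 366° clockwise in two grips, and it sank 8 mm per turn as expected. It ends still gripped, with the grip set to 35 N.
- **Depth checks disagree slightly:** The fixed scene camera gives a final sinking of about 14.2 mm, from few pixels, against about 14.5 mm expected. The wrist camera read about 0.8 mm less for the first drop: 5.6 mm, where about 6.4 mm was expected. I relied on the scene camera because it matched the felt drop.
- **Other objects:** The spacer, bowl, tin, mallet and other loose things were never touched and looked to be where they started in the pictures. While the bolt was gripped the wrist read about 13 N; the highest reading at any call's end was about 37 N, when I first gripped the hub. I recentred that grip before turning.

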